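# Crack open the dry box for a moisture check

## Task

Get the packing bench ready for a moisture check: raise the flip-up screen of the cream moisture meter to 45 degrees and let go of it, and only then take the blue lid of the white dry box by its black bar and break it free of its sticky seal. Do not let the lid jump up: hold it level just above the box, about 30 mm (two fingers) clear of the rim all round, and finish while still holding it there by the bar. Leave the meter's screen as set and do not disturb the other things on the bench.

Things in the scene. Friction and masses are not known exactly. Their poses are not given: they have to be found in the camera images.
- meter: moisture meter, a cream box 180 (x, depth) x 200 (y, width) x 56 mm high, fixed to the bench; origin at the centre of its underside, x axis from its front to its hinge side. Its grey screen panel (170 x 190 x 14 mm) lies over its top
- screen (a joint): angle of the meter's flip-up screen in rad: 0 = flat on the meter, 0.785 = raised to 45 degrees, stop at 1.9. Stiff hinge (about 0.5 N m of friction, some 3 to 5 N at the bar): it stays where it is left. It may start a little raised
- screen_hinge (a point): point on the screen's hinge line, mid-width, 62 mm above the bench at the meter's far (+x) side; the hinge line runs along the meter's y axis and the front edge of the screen swings up
- screen_handle (a point): centre of the orange round pull bar on top of the screen near its front edge: bar along the meter's y axis, 12 mm thick, 80 mm free between its two end posts, its axis 35 mm above the screen's top face (28 mm of free height below the bar). With the screen flat it lies 145 mm in front of the hinge line and 49 mm above it; it swings with the screen
- dry_box: white plastic dry box 190 (x) x 230 (y) x 110 mm high, open at the top under its lid, fixed to the bench; origin at the centre of its underside
- lid: the blue lid, loose, 196 x 236 x 10 mm, 0.3 to 0.55 kg; origin as point lid_under. A black plug 14 mm deep below its plate sits in the box's mouth with 3 mm clearance, gripped by four tacky gasket pads: a straight pull of about 13 to 21 N (weight included) breaks it free; the seal lets go once it has risen about 7 to 10 mm, leaving only its weight. From 15 mm up the plug is clear of the mouth
- lid_bar (a point): centre of the black pull bar of the lid: the bar runs along the lid's (and box's) y axis, 12 mm thick (x), 16 mm high, 80 mm free between its two end posts; its centre is 45 mm above the rim with the lid shut (155 mm above the bench), over the middle of the lid, with 26 mm of free height below the bar. Axes as the lid's: z up
- lid_under (a point): centre of the underside of the blue lid's plate, on the rim's level (110 mm above the bench) when shut; axes as the lid's, z up.
- tape_roll: roll of brown tape lying flat, outside diameter 84 mm, 45 mm high; loose, to be left alone; origin at the underside
- spice_jar: jar with red cap, diameter 48 mm, 85 mm tall; loose, to be left alone; origin at the underside
- heat_gun: yellow pistol-shaped heat gun lying on its side, about 220 mm long, 75 mm high; loose, to be left alone; origin at the underside
- scraper: spatula with red handle, lying flat, about 260 mm long; loose, to be left alone; origin at the underside
- clip_bin: open green bin, 100 x 130 x 50 mm; loose, to be left alone; origin at the underside
- cup: blue mug, 90 mm tall, 76 mm across; loose, to be left alone; origin at the underside
- carton: small closed carton, 100 x 140 x 70 mm; loose, to be left alone; origin at the underside

How it is judged:
On the way, in this order (a step that is already met when the one before it is completed fails the run):
1. the meter's screen stands at 45 degrees, at rest and let go, while the dry box is still sealed (value of joint screen between 0.635 and 0.935 rad and contact force between meter and the fingers below 0.1 N and contact force between meter and the arm below 0.1 N and velocity of joint screen between -0.05 and 0.05 rad/s and z of lid_under in the frame of dry_box below 0.114 m), for 0.3 s.
2. the lid is broken free of its seal and held slightly open by its bar (z of lid_under in the frame of dry_box between 0.125 and 0.158 m and horizontal distance between lid_under and dry_box below 0.03 m and angle between lid_under's own z axis and vertical below 0.2 rad and contact force between lid and the fingers above 1 N and contact force between lid and dry_box below 0.1 N and distance between the grasp point and lid_bar below 0.04 m), for 0.5 s.
At the end, for the whole second after the job is handed in: The robot is still holding the lid by its bar (gripping point within 40 mm of the bar's centre), steady, level within 0.2 rad, 15 to 48 mm clear of the rim, centred over the box within 30 mm and touching it nowhere, and the meter's screen stands untouched at 45 degrees, give or take 8.5 degrees (all of step 2 and value of joint screen between 0.635 and 0.935 rad and contact force between meter and the fingers below 0.1 N and contact force between meter and the arm below 0.1 N and linear speed of lid below 0.03 m/s); the arm keeps its last pose, push and grip.
It fails at once if the lid jumps or is lifted more than 100 mm above the rim (z of lid_under in the frame of dry_box above 0.21 m).
It fails at once if another thing on the bench is moved by more than 25 mm (distance of any of tape_roll, spice_jar, heat_gun, scraper, clip_bin, cup, carton from where it was at the start of the episode above 0.025 m).
It also fails if it takes over 54 s, if anything falls off the work surface, if the arm or the gripper's body presses on something with over 40 N, if the wrist force passes 120 N, or if a joint passes its speed limit or range.

## Robot

A 6-joint arm with a two-finger parallel gripper is mounted at the origin on the work surface. World frame = base frame: x ahead of the robot, y to its left, z up, the work surface at z = 0. Lengths are in m, angles in rad, forces in N, time in s.
With the tool pointing down it reaches from about 0.25 to 0.775 m from the base axis. Payload 4 kg.
Tool frame: the origin (TCP) lies midway between the tips of the shut fingers; the grasp point (between the pads) lies 19 mm behind it; y points along the fingers, x is the direction in which the jaws open and shut, and the axes are right-handed (so a half turn about y gives the same grasp; the last joint's range is limited). The gripper opens to 94 mm and grips with 3 to 60 N. Pads are 16 mm wide; open, the fingers measure 119 mm over their backs; the gripper's body (75 mm by 177 mm) begins 78 mm behind the grasp point.
Start: joints at [1, 0.087, 1.371, -0, 1.684, -0.103], TCP at [0.248, 0.491, 0.206] pointing down, gripper open.
Joint ranges: [-3.1, 3.1], [-0.76, 2.03], [0.27, 2.55], [-1.08, 4.22], [0.17, 2.65], [-2.57, 2.57]. Speed limits (rad/s): [2.79, 2.79, 3.14, 3.14, 3.14, 3.14].

## Interface

Orientations are given as [roll, pitch, yaw] about the fixed x, y, z axes, in that order (R = Rz(yaw) Ry(pitch) Rx(roll)).
In Python, from bench import robot, snapshot, camera_info, ticket gives the robot as it stands.
- The arm moves only by the shell command python3 -m creep 'ROWS'. ROWS is JSON, a list of rows, each an object with "slide": the shift along the tool's x, y, z in mm, a list of three; "roll": the turn about the tool's y in degrees; "grip": the closure, from 0 (fully open) to 1 (shut). In form: [{"slide": [x, y, z], "roll": roll, "grip": grip}, ...]. A call has 1 to 20 rows; each row is the pose to reach, as a shift and turn from the pose commanded when the call began, along the tool's axes at that moment; what a row does not reach only later rows make up. A row lasts 1/12 s, in which the tool goes at most 41.7 mm and 7.16 degrees, less where a joint would pass 70% of its speed; a pose out of reach is approached as far as the arm can. A call with a gripper value outside its range is refused whole. The fingers move at their own pace and stop on an object; the grip force is fixed at half the most. Time passes only in rows, so rows that repeat a pose let the fingers close. It gives the time, the measured TCP pose, the force and the opening at its end, in the units of the state.
- robot.get_obs(): the state, without advancing time (a new reading comes with each control period).
- snapshot(name): name is "side" or "top" or "wrist"; returns the picture (420x560x3 uint8, red, green, blue); there is no depth.
- camera_info(name): a dict with "fx", "fy", "cx", "cy" (pixels), "cam_to_world" (4x4, takes a point from camera to world coordinates). Camera axes: x right, y down, z forward; pixel columns grow to the right and rows downward; lengths in m; the calibration is good to about 2 mm. A picture is of the moment at which its call begins: read the wrist's pose just before it. camera_info takes no time and is no camera call; for the wrist camera it gives the pose at the moment of the call.
- ticket.close_job(): hands the job in, once; it reports no verdict.
The state is a dict: "time": time; "joint_positions": joint angles; "qvel": joint speeds; "joint_torque": joint torques, N m; "tool_pos": TCP position; "ee_rot": TCP orientation; "wrist_force": force on the tool from outside, world axes, zero at the start; "wrist_torque": the same for the moment, N m; "width": finger opening in m.
Only numpy, scipy, OpenCV 4.12 (cv2) and the standard library are available. Lean on these libraries where they do the work, as an engineer would, in place of code of your own. Each camera call takes 0.05 s, during which the arm holds its last target.

## Working session

There is one attempt and no reset: what is moved stays moved. The work goes in short steps, Python scripts to look and compute and a shell command to move; the robot and the scene stay as the last step left them, time stands still between calls to the robot, and variables do not carry over. Pictures are saved under pics/ and viewed, and the job is handed in when it is done.

```bash
ls; mkdir -p pics; python3 - <<'E'
from bench import robot, snapshot, camera_info
import cv2
o=robot.get_obs()
for k in o: print(k,o[k])
for n in ("side","top","wrist"):
    ci=camera_info(n); print(n,ci)
    cv2.imwrite(f"pics/{n}0.png",snapshot(n)[:,:,::-1])
E
```

```text
pics
time 0.0
joint_positions [ 9.99916816e-01  8.79600850e-02  1.37219209e+00 -3.17439722e-05
  1.68361150e+00 -1.03116526e-01]
qvel [-1.36308520e-03  1.11201502e-03  3.45925699e-04 -4.50881656e-04
 -3.45518569e-05  1.48087679e-03]
joint_torque [-1.31088676e-03 -3.40181458e+01 -3.02428830e+01  7.17022154e-02
  3.27553251e-02 -1.53766396e-04]
tool_pos [0.24772231 0.4904562  0.20433294]
ee_rot [-1.57060424  0.00216273  1.10303001]
wrist_force [0.20490371 0.38740203 0.04409891]
wrist_torque [-0.00826142  0.02013803 -0.0069409 ]
width 0.0939614396671015
side {'fx': 402.3885580365813, 'fy': 402.3885580365813, 'cx': 274.1457424429424, 'cy': 212.48668011287194, 'cam_to_world': array([[ 0.942979  , -0.16403095,  0.28962812,  0.15448087],
       [-0.33233834, -0.51231913,  0.79188404, -1.1143093 ],
       [ 0.01848853, -0.84298455, -0.53761996,  0.88574363],
       [ 0.        ,  0.        ,  0.        ,  1.        ]])}
top {'fx': 382.34893100872307, 'fy': 382.34893100872307, 'cx': 287.14146304842535, 'cy': 212.81140266151232, 'cam_to_world': array([[-0.00483759, -0.99409437,  0.10841115,  0.42516313],
       [-0.99983992,  0.00294086, -0.01764876,  0.01502475],
       [ 0.01722571, -0.10847918, -0.99394947,  1.49125638],
       [ 0.        ,  0.        ,  0.        ,  1.        ]])}
wrist {'fx': 355.4229266455933, 'fy': 355.4229266455933, 'cx': 283.29067576755574, 'cy': 210.03148053476687, 'cam_to_world': array([[ 0.45163732,  0.85825872,  0.24375339,  0.17725419],
       [ 0.89219801, -0.43367578, -0.12612705,  0.52612188],
       [-0.0025397 ,  0.27443997, -0.96160088,  0.38337925],
       [ 0.        ,  0.        ,  0.        ,  1.        ]])}
```

View pics/top0.png

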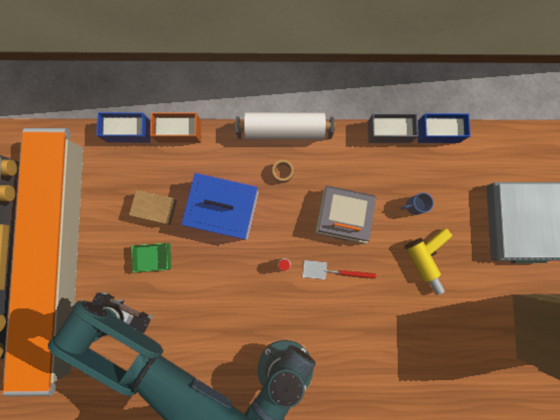

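View pics/side0.png

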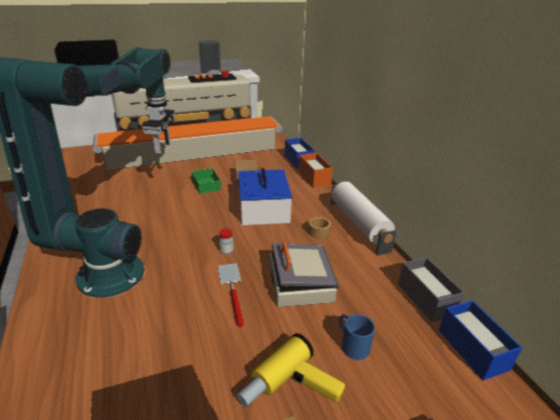

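View pics/wrist0.png

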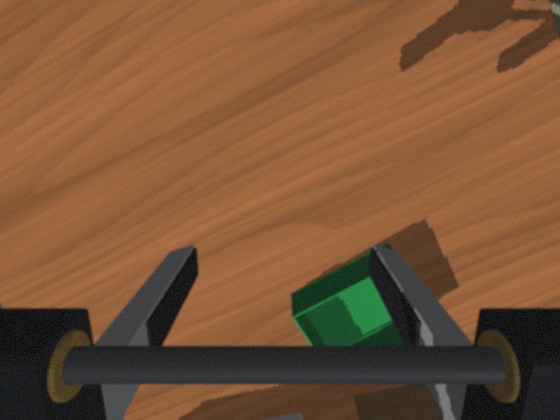

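```bash
cat > h.py <<'E'
import numpy as np, cv2
from bench import camera_info
def ray(n,uv,ci=None):
    c=ci or camera_info(n); T=c["cam_to_world"]
    p=cv2.undistortPoints(np.array([[uv]],float),np.array([[c["fx"],0,c["cx"]],[0,c["fy"],c["cy"]],[0,0,1]]),None)[0,0]
    d=T[:3,:3]@np.array([p[0],p[1],1]); return T[:3,3],d/np.linalg.norm(d)
def onz(n,uv,z,ci=None):
    o,d=ray(n,uv,ci); return o+d*(z-o[2])/d[2]
def tri(rs):
    A=np.zeros((3,3));b=np.zeros(3)
    for o,d in rs:
        P=np.eye(3)-np.outer(d,d);A+=P;b+=P@o
    x=np.linalg.solve(A,b); return x,[np.linalg.norm((np.eye(3)-np.outer(d,d))@(x-o)) for o,d in rs]
def blobs(im,lo,hi,roi,amin=15):
    h=cv2.cvtColor(im,cv2.COLOR_BGR2HSV); m=cv2.inRange(h,lo,hi)
    k=np.zeros_like(m);x0,y0,x1,y1=roi;k[y0:y1,x0:x1]=255;m&=k
    n,l,s,c=cv2.connectedComponentsWithStats(m); out=[]
    for i in range(1,n):
        if s[i,4]>=amin:
            cs,_=cv2.findContours((l==i).astype(np.uint8),cv2.RETR_EXTERNAL,cv2.CHAIN_APPROX_NONE)
            out.append((s[i,4],c[i].round(1),cv2.minAreaRect(cs[0]),s[i,:4],cs[0]))
    return out
E
python3 - <<'E'
import cv2
t=cv2.imread('pics/top0.png');s=cv2.imread('pics/side0.png')
from h import *
for n,im,roi in(("top",t,(310,180,385,250)),("side",s,(265,235,310,280))):
    for b in blobs(im,(4,150,120),(14,255,255),roi,5): print(n,b[:4])
for n,im,roi in(("top",t,(175,165,270,250)),("side",s,(230,165,300,230))):
    for b in blobs(im,(105,150,60),(130,255,255),roi,50): print(n,'lid',b[:4], cv2.approxPolyDP(cv2.convexHull(b[4]),4,True).reshape(-1,2).tolist())
a=cv2.resize(t[160:260,170:390],None,fx=3.6,fy=3.6,interpolation=cv2.INTER_CUBIC);cv2.imwrite('pics/tz.png',a)
a=cv2.resize(s[160:310,225:345],None,fx=4,fy=4,interpolation=cv2.INTER_CUBIC);cv2.imwrite('pics/sz.png',a)
E
```

```text
top (np.int32(1818), array([357.6, 212. ]), ((347.0, 214.5), (69.0, 74.0), 90.0), array([310, 180,  75,  70], dtype=int32))
top (np.int32(76), array([346.9, 226.2]), ((346.5812072753906, 226.12635803222656), (27.445911407470703, 2.719099521636963), 12.26477336883545), array([333, 223,  28,   8], dtype=int32))
side (np.int32(490), array([285.4, 242.1]), ((287.0, 253.0), (36.0, 44.0), 90.0), array([265, 235,  45,  37], dtype=int32))
top lid (np.int32(3122), array([219.6, 205.8]), ((218.93820190429688, 205.6011199951172), (64.60963439941406, 52.76702880859375), 12.994616508483887), array([182, 174,  75,  65], dtype=int32)) [[195, 174], [256, 188], [244, 238], [182, 223]]
side lid (np.int32(1287), array([263.1, 185.1]), ((264.3652038574219, 184.5908660888672), (28.293529510498047, 50.59062576293945), 88.02507019042969), array([239, 170,  52,  30], dtype=int32)) [[283, 171], [290, 197], [241, 199], [239, 172]]
```

View pics/tz.png

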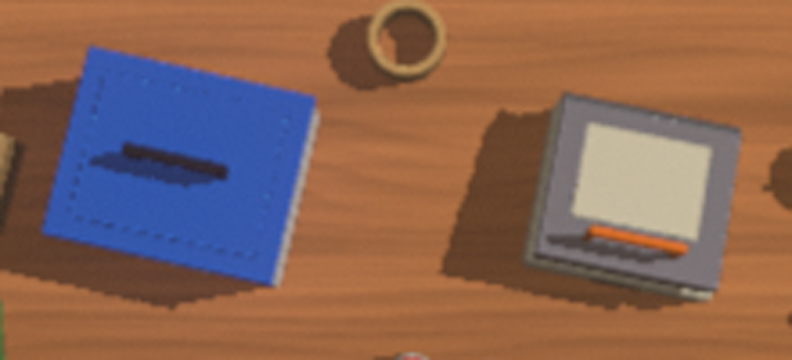

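View pics/sz.png

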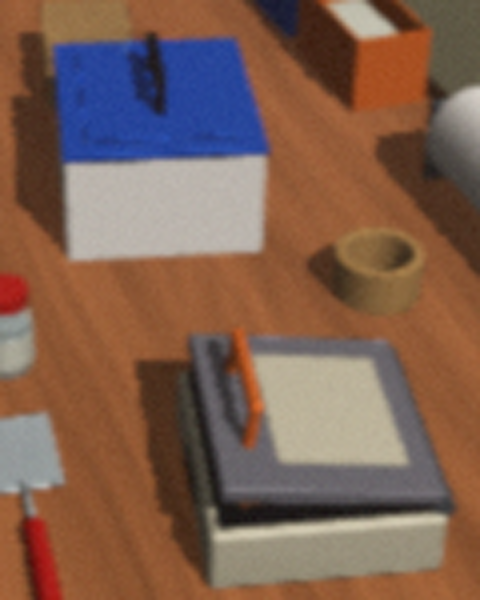

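```bash
python3 - <<'E'
import cv2
from h import *
t=cv2.imread('pics/top0.png');s=cv2.imread('pics/side0.png')
for lo in (180,200,215):
    for b in blobs(s,(4,lo,150),(14,255,255),(275,235,300,280),8): print('side',lo,b[:4])
Z=lambda u,v,o,k:((u+.5)/k-.5+o[0],(v+.5)/k-.5+o[1])
T=lambda u,v:Z(u,v,(170,160),3.6); S=lambda u,v:Z(u,v,(225,160),4)
np.set_printoptions(precision=4,suppress=True)
# orange bar ends (axis)
for nm,a,b in(("barL",T(591,232),S(238,335)),("barR",T(683,249),S(258,408)),("barMid",T(637,240),S(248,370)),
  ("lidbarL",T(126,150),S(153,40)),("lidbarR",T(226,173),S(159,108)),
  ("hingeL",T(566,95),S(385,342)),("hingeR",T(739,130),S(447,505)),("frontR",T(715,290),S(225,500)),("frontL",T(536,252),S(193,338))):
    print(nm,*tri([ray('top',a),ray('side',b)]))
lid=[onz('top',p,.12) for p in T(92,47),T(316,97),T(275,285),T(44,234)] if 0 else [onz('top',p,.12) for p in (T(92,47),T(316,97),T(275,285),T(44,234))]
print(np.array(lid),np.mean(lid,0))
for i in range(4):
    d=lid[(i+1)%4]-lid[i];print(np.linalg.norm(d),np.degrees(np.arctan2(d[1],d[0])))
for p in (T(126,150),T(226,173)): print(onz('top',p,.155))
E
```

```text
File "<stdin>", line 14
    lid=[onz('top',p,.12) for p in T(92,47),T(316,97),T(275,285),T(44,234)] if 0 else [onz('top',p,.12) for p in (T(92,47),T(316,97),T(275,285),T(44,234))]
                                           ^
SyntaxError: invalid syntax
```

```bash
python3 - <<'E'
import cv2
from h import *
t=cv2.imread('pics/top0.png');s=cv2.imread('pics/side0.png')
for lo in (180,200,215):
    for b in blobs(s,(4,lo,150),(14,255,255),(275,235,300,280),8): print('side',lo,b[:4])
Z=lambda u,v,o,k:((u+.5)/k-.5+o[0],(v+.5)/k-.5+o[1])
T=lambda u,v:Z(u,v,(170,160),3.6); S=lambda u,v:Z(u,v,(225,160),4)
np.set_printoptions(precision=4,suppress=True)
for nm,a,b in(("barL",T(591,232),S(238,335)),("barR",T(683,249),S(258,408)),("barMid",T(637,240),S(248,370)),
  ("lidbarL",T(126,150),S(153,40)),("lidbarR",T(226,173),S(159,108)),
  ("hingeL",T(566,95),S(385,342)),("hingeR",T(739,130),S(447,505)),("frontR",T(715,290),S(225,500)),("frontL",T(536,252),S(193,338))):
    print(nm,*tri([ray('top',a),ray('side',b)]))
lid=[onz('top',p,.12) for p in (T(92,47),T(316,97),T(275,285),T(44,234))]
print(np.array(lid),np.mean(lid,0))
for i in range(4):
    d=lid[(i+1)%4]-lid[i];print(np.linalg.norm(d),np.degrees(np.arctan2(d[1],d[0])))
for p in (T(126,150),T(226,173)): print(onz('top',p,.155))
E
```

```text
side 180 (np.int32(41), array([286.3, 252.1]), ((286.5882263183594, 252.3529510498047), (21.828205108642578, 1.9402848482131958), 75.96376037597656), array([283, 242,   7,  22], dtype=int32))
side 200 (np.int32(10), array([286.1, 252.7]), ((286.2353210449219, 252.94119262695312), (8.246211051940918, 0.9701424241065979), 75.96376037597656), array([285, 249,   3,   9], dtype=int32))
barL [ 0.5329 -0.1764  0.1273] [np.float64(0.00013558287890841177), np.float64(0.00013558287890847785)]
barR [ 0.5149 -0.2672  0.1296] [np.float64(0.0004148989058241593), np.float64(0.000414898905824279)]
barMid [ 0.5243 -0.2218  0.1287] [np.float64(0.0002458654754133864), np.float64(0.0002458654754134253)]
lidbarL [0.6124 0.2812 0.1546] [np.float64(0.00014453009635655276), np.float64(0.0001445300963565499)]
lidbarR [0.5904 0.1873 0.1293] [np.float64(0.0024319334200970026), np.float64(0.0024319334200970685)]
hingeL [ 0.6768 -0.1587  0.0747] [np.float64(0.003933024233669534), np.float64(0.003933024233669485)]
hingeR [ 0.642  -0.3421  0.0637] [np.float64(0.0031241422460546605), np.float64(0.0031241422460549484)]
frontR [ 0.4756 -0.3079  0.0863] [np.float64(0.000574661010002661), np.float64(0.0005746610100026649)]
frontL [ 0.5149 -0.1246  0.0915] [np.float64(0.0004511340353377393), np.float64(0.00045113403533764135)]
[[0.7224 0.3242 0.12  ]
 [0.6708 0.0981 0.12  ]
 [0.4817 0.1381 0.12  ]
 [0.5333 0.3677 0.12  ]] [0.602  0.2321 0.12  ]
0.2318759750873261 -102.84798326035077
0.1933319579779749 168.0629602438919
0.23533166033748204 77.33945114276958
0.1940777473510219 -12.960396839024844
[0.6124 0.2811 0.155 ]
[0.5896 0.1835 0.155 ]
```

```bash
cat >> h.py <<'E'
def togo(pos,yawdeg,z=None):
    from bench import robot
    from scipy.spatial.transform import Rotation as Ro
    o=robot.get_obs();R=Ro.from_euler('xyz',o['ee_rot']).as_matrix()
    s=R.T@(np.array(pos)-o['tool_pos'])*1000
    yaw=np.degrees(np.arctan2(R[1,0],R[0,0]))
    print('slide',s.round(1),'roll',round(-(yawdeg-yaw),2),'t',o['time'],'F',o['wrist_force'].round(1),'w',round(o['width'],4),'tcp',o['tool_pos'].round(4),'rot',o['ee_rot'].round(3))
E
python3 -c "
from h import *
togo([.5243,-.2218,.22],-11.4)"
```

```text
slide [-511.1  -14.7 -568. ] roll 74.59 t 0.15 F [-0.1  0.3 -0.2] w 0.0941 tcp [0.2478 0.4906 0.2046] rot [-1.571  0.002  1.103]
```

```bash
python3 -m creep '[{"slide":[0,-80,0],"roll":0,"grip":0},{"slide":[0,-80,0],"roll":0,"grip":0},{"slide":[-511,-80,-568],"roll":75,"grip":0},{"slide":[-511,-80,-568],"roll":75,"grip":0},{"slide":[-511,-80,-568],"roll":75,"grip":0},{"slide":[-511,-80,-568],"roll":75,"grip":0},{"slide":[-511,-80,-568],"roll":75,"grip":0},{"slide":[-511,-80,-568],"roll":75,"grip":0},{"slide":[-511,-80,-568],"roll":75,"grip":0},{"slide":[-511,-80,-568],"roll":75,"grip":0},{"slide":[-511,-80,-568],"roll":75,"grip":0},{"slide":[-511,-80,-568],"roll":75,"grip":0},{"slide":[-511,-80,-568],"roll":75,"grip":0},{"slide":[-511,-80,-568],"roll":75,"grip":0},{"slide":[-511,-80,-568],"roll":75,"grip":0},{"slide":[-511,-80,-568],"roll":75,"grip":0},{"slide":[-511,-80,-568],"roll":75,"grip":0},{"slide":[-511,-80,-568],"roll":75,"grip":0},{"slide":[-511,-80,-568],"roll":75,"grip":0},{"slide":[-511,-80,-568],"roll":75,"grip":0}]'; python3 -c "
from h import *
togo([.5243,-.2218,.22],-11.4)"
```

```text
time: 1.82
tool_pos: [0.5197, -0.2103, 0.285]
ee_rot: [-1.57, 0.0, -0.207]
wrist_force: [0.4, 0.3, -0.2]
width: 0.0938
slide [  6.9  65.  -10.3] roll -0.43 t 1.8167 F [ 0.4  0.3 -0.2] w 0.0938 tcp [ 0.5197 -0.2103  0.285 ] rot [-1.57   0.    -0.207]
```

```bash
python3 -m creep '[{"slide":[7,0,-10],"roll":-0.4,"grip":0},{"slide":[7,0,-10],"roll":-0.4,"grip":0},{"slide":[7,0,-10],"roll":-0.4,"grip":0},{"slide":[7,0,-10],"roll":-0.4,"grip":0}]'; python3 - <<'E'
from h import *
from bench import snapshot
togo([.5243,-.2218,.22],-11.4)
ci=camera_info('wrist');im=snapshot('wrist')[:,:,::-1].copy();cv2.imwrite('pics/w1.png',im)
for b in blobs(im,(2,190,100),(14,255,255),(0,0,560,420),30): print(b[:4])
import pickle;pickle.dump(ci,open('w1.pkl','wb'))
E
```

```text
time: 2.15
tool_pos: [0.524, -0.2181, 0.2857]
ee_rot: [-1.57, 0.0, -0.198]
wrist_force: [0.3, 0.5, -0.2]
width: 0.0941
slide [ 1.  65.7 -3.7] roll 0.07 t 2.15 F [ 0.3  0.5 -0.2] w 0.0941 tcp [ 0.524  -0.2181  0.2857] rot [-1.57   0.    -0.198]
(np.int32(36), array([91.7,  8.2]), ((92.4230728149414, 7.615381240844727), (13.590154647827148, 6.656403064727783), 33.6900634765625), array([87,  2, 12, 12], dtype=int32))
(np.int32(930), array([283.9, 194.6]), ((284.0, 194.5), (10.0, 99.0), 0.0), array([279, 145,  11, 100], dtype=int32))
```

View pics/w1.png

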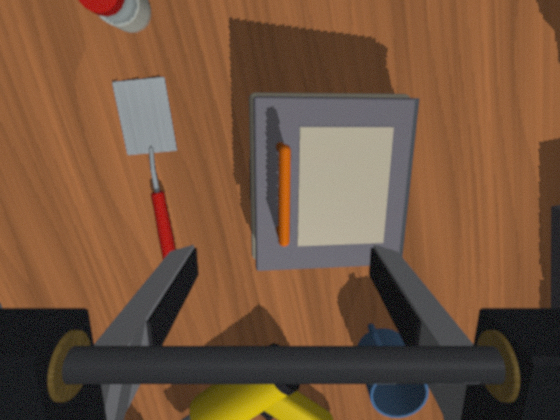

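```bash
python3 - <<'E'
from h import *
import pickle
ci=pickle.load(open('w1.pkl','rb'))
np.set_printoptions(precision=4,suppress=True)
a=onz('wrist',(284,147),.1287,ci);b=onz('wrist',(284.5,243),.1287,ci);print(a,b,(a+b)/2,np.linalg.norm(a-b),ci['cam_to_world'][:3,3])
Z=lambda u,v,o,k:((u+.5)/k-.5+o[0],(v+.5)/k-.5+o[1])
T=Z(637,240,(170,160),3.6);S=Z(248,370,(225,160),4)
print(tri([ray('top',T),ray('side',S),ray('wrist',(284,195),ci)]))
# hinge-side corners and front corners of panel at guessed heights
for p,z in(((416,98),.069),((403,263),.069),((254,94),.09),((258,268),.09)): print(onz('wrist',p,z,ci))
E
```

```text
[ 0.5343 -0.1744  0.1287] [ 0.5159 -0.2686  0.1287] [ 0.5251 -0.2215  0.1287] 0.09595751454001955 [ 0.5406 -0.1405  0.4647]
(array([ 0.5248, -0.2209,  0.1278]), [np.float64(0.0011155595405483096), np.float64(0.000330935998660703), np.float64(0.0010500185290410328)])
[ 0.6808 -0.1576  0.069 ]
[ 0.647 -0.345  0.069]
[ 0.5145 -0.1208  0.09  ]
[ 0.4772 -0.3075  0.09  ]
```

```bash
python3 -m creep '[{"slide":[0,40,0],"roll":0,"grip":0},{"slide":[0,80,0],"roll":0,"grip":0},{"slide":[0,110,0],"roll":0,"grip":0},{"slide":[0,120,0],"roll":0,"grip":0},{"slide":[0,120,0],"roll":0,"grip":0},{"slide":[0,120,0],"roll":0,"grip":0}]'; python3 -c "
from h import *
togo([.5249,-.2213,.113],-11.2)"
```

```text
time: 2.7
tool_pos: [0.5247, -0.2187, 0.167]
ee_rot: [-1.571, -0.002, -0.198]
wrist_force: [0.1, -0.4, 0.9]
width: 0.0942
slide [ 0.6 54.  -2.5] roll -0.12 t 2.7 F [ 0.1 -0.4  0.9] w 0.0942 tcp [ 0.5247 -0.2187  0.167 ] rot [-1.571 -0.002 -0.198]
```

Along the bar 2.5 mm is harmless. Descend and close gently.

```bash
python3 -m creep '[{"slide":[0,25,-2],"roll":0,"grip":0.5},{"slide":[0,45,-2],"roll":0,"grip":0.5},{"slide":[0,54,-2],"roll":0,"grip":0.5},{"slide":[0,54,-2],"roll":0,"grip":0.6},{"slide":[0,54,-2],"roll":0,"grip":0.7},{"slide":[0,54,-2],"roll":0,"grip":0.8},{"slide":[0,54,-2],"roll":0,"grip":0.9},{"slide":[0,54,-2],"roll":0,"grip":1},{"slide":[0,54,-2],"roll":0,"grip":1},{"slide":[0,54,-2],"roll":0,"grip":1},{"slide":[0,54,-2],"roll":0,"grip":1},{"slide":[0,54,-2],"roll":0,"grip":1}]'; python3 -c "
from h import *
togo([.5249,-.2213,.113],-11.2)"
```

```text
time: 3.7
tool_pos: [0.5239, -0.2214, 0.1115]
ee_rot: [-1.571, -0.0, -0.199]
wrist_force: [0.3, 0.1, 0.2]
width: 0.0178
slide [ 0.9 -1.5  0.3] roll -0.2 t 3.7 F [0.3 0.1 0.2] w 0.0178 tcp [ 0.5239 -0.2214  0.1115] rot [-1.571 -0.    -0.199]
```

```bash
python3 -m creep '[{"slide":[0,0,0],"roll":0,"grip":1},{"slide":[0,0,0],"roll":0,"grip":1},{"slide":[0,0,0],"roll":0,"grip":1},{"slide":[0,0,0],"roll":0,"grip":1}]'; python3 - <<'E'
from h import *
hx,hz=.1378,.062
r=np.hypot(145,49);f=np.arctan2(49,145)
t0=np.radians(7.0)
for t in np.linspace(7,45,14):
    a=f+np.radians(t); print(round(t,1), np.round([r*(np.cos(f+t0)-np.cos(a)), -r*(np.sin(a)-np.sin(f+t0))],1))
E
```

```text
time: 4.03
tool_pos: [0.5238, -0.2214, 0.1114]
ee_rot: [-1.571, 0.0, -0.199]
wrist_force: [-0.8, 0.5, 1.2]
width: 0.0108
7.0 [ 0. -0.]
9.9 [ 3.6 -6.9]
12.8 [  7.5 -13.7]
15.8 [ 11.7 -20.3]
18.7 [ 16.3 -26.6]
21.6 [ 21.2 -32.7]
24.5 [ 26.4 -38.5]
27.5 [ 31.9 -44. ]
30.4 [ 37.6 -49.3]
33.3 [ 43.7 -54.3]
36.2 [ 49.9 -58.9]
39.2 [ 56.4 -63.2]
42.1 [ 63.2 -67.2]
45.0 [ 70.1 -70.9]
```

```bash
python3 -m creep '[{"slide":[2,-3.5,0],"roll":0,"grip":1},{"slide":[3.6,-6.9,0],"roll":0,"grip":1},{"slide":[5.5,-10.3,0],"roll":0,"grip":1},{"slide":[7.5,-13.7,0],"roll":0,"grip":1},{"slide":[9.6,-17,0],"roll":0,"grip":1},{"slide":[11.7,-20.3,0],"roll":0,"grip":1},{"slide":[14,-23.5,0],"roll":0,"grip":1},{"slide":[16.3,-26.6,0],"roll":0,"grip":1},{"slide":[18.7,-29.7,0],"roll":0,"grip":1},{"slide":[21.2,-32.7,0],"roll":0,"grip":1},{"slide":[21.2,-32.7,0],"roll":0,"grip":1},{"slide":[21.2,-32.7,0],"roll":0,"grip":1}]'; python3 - <<'E'
from h import *
from bench import snapshot
togo([.5249,-.2213,.113],-11.2)
im=snapshot('side')[:,:,::-1].copy();cv2.imwrite('pics/s2.png',cv2.resize(im[150:320,215:355],None,fx=3.5,fy=3.5,interpolation=cv2.INTER_CUBIC))
E
```

```text
time: 5.03
tool_pos: [0.5449, -0.2258, 0.1456]
ee_rot: [-1.571, -0.001, -0.199]
wrist_force: [-5.4, -0.3, -1.6]
width: 0.0107
slide [-20.5  32.6   0.4] roll -0.2 t 5.0333 F [-5.4 -0.3 -1.6] w 0.0107 tcp [ 0.5449 -0.2258  0.1456] rot [-1.571e+00 -1.000e-03 -1.990e-01]
```

View pics/s2.png

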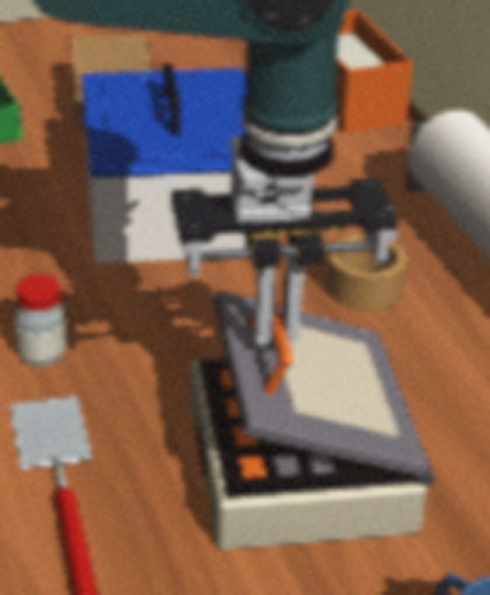

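The screen is coming up with the bar in the fingers, at around 20° so far (crop x 215–430, y 295–480). I'll carry on along the arc.

```bash
python3 -m creep '[{"slide":[2.6,-2.9,0],"roll":0,"grip":1},{"slide":[5.2,-5.8,0],"roll":0,"grip":1},{"slide":[7.9,-8.6,0],"roll":0,"grip":1},{"slide":[10.7,-11.3,0],"roll":0,"grip":1},{"slide":[13.5,-14,0],"roll":0,"grip":1},{"slide":[16.4,-16.6,0],"roll":0,"grip":1},{"slide":[19.4,-19.1,0],"roll":0,"grip":1},{"slide":[22.5,-21.6,0],"roll":0,"grip":1},{"slide":[25.6,-23.9,0],"roll":0,"grip":1},{"slide":[28.7,-26.2,0],"roll":0,"grip":1},{"slide":[32,-28.4,0],"roll":0,"grip":1},{"slide":[35.2,-30.5,0],"roll":0,"grip":1},{"slide":[38.6,-32.5,0],"roll":0,"grip":1},{"slide":[42,-34.5,0],"roll":0,"grip":1},{"slide":[45.5,-36.4,0],"roll":0,"grip":1},{"slide":[49,-38.2,0],"roll":0,"grip":1},{"slide":[49,-38.2,0],"roll":0,"grip":1},{"slide":[49,-38.2,0],"roll":0,"grip":1},{"slide":[49,-38.2,0],"roll":0,"grip":1}]'; python3 - <<'E'
from h import *
from bench import snapshot
togo([.5249,-.2213,.113],-11.2)
im=snapshot('side')[:,:,::-1].copy();cv2.imwrite('pics/s3f.png',im);cv2.imwrite('pics/s3.png',cv2.resize(im[150:320,215:355],None,fx=3.5,fy=3.5,interpolation=cv2.INTER_CUBIC))
E
```

```text
time: 6.67
tool_pos: [0.5928, -0.2358, 0.1858]
ee_rot: [-1.572, -0.003, -0.199]
wrist_force: [-6.6, -0.6, 3.4]
width: 0.0111
slide [-69.6  72.6   0.9] roll -0.22 t 6.6667 F [-6.6 -0.6  3.4] w 0.0111 tcp [ 0.5928 -0.2358  0.1858] rot [-1.572 -0.003 -0.199]
```

View pics/s3.png

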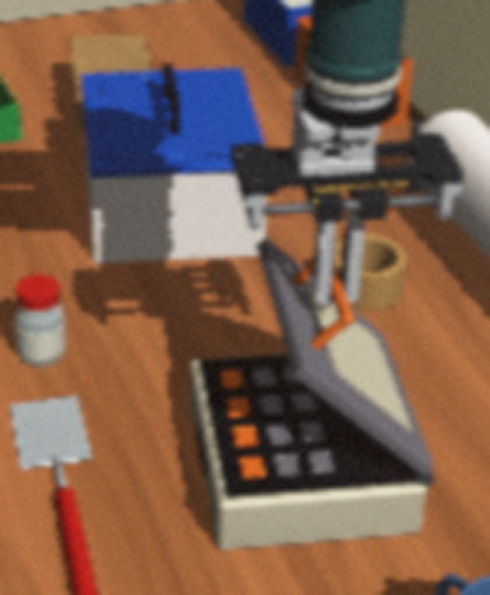

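Screen is near 45°, with the front-left corner at crop (265,245) and the hinge corner at (432,470). Now I'll open the fingers only a little, because the panel edge is close to the front finger, and back off straight up.

```bash
python3 -m creep '[{"slide":[0,0,0],"roll":0,"grip":0.8},{"slide":[0,0,0],"roll":0,"grip":0.76},{"slide":[0,0,0],"roll":0,"grip":0.76},{"slide":[0,0,0],"roll":0,"grip":0.76},{"slide":[0,0,0],"roll":0,"grip":0.76}]'; python3 -m creep '[{"slide":[0,-8,0],"roll":0,"grip":0.76},{"slide":[0,-20,0],"roll":0,"grip":0.76},{"slide":[0,-40,0],"roll":0,"grip":0.76},{"slide":[0,-70,0],"roll":0,"grip":0.76},{"slide":[0,-100,0],"roll":0,"grip":0.76},{"slide":[0,-100,0],"roll":0,"grip":0.5},{"slide":[0,-100,0],"roll":0,"grip":0.5},{"slide":[0,-100,0],"roll":0,"grip":0.5}]'; python3 - <<'E'
from h import *
from bench import snapshot
togo([.602,.232,.28],-12.7)
im=snapshot('side')[:,:,::-1].copy();cv2.imwrite('pics/s4f.png',im);cv2.imwrite('pics/s4.png',cv2.resize(im[190:310,245:355],None,fx=5,fy=5,interpolation=cv2.INTER_CUBIC))
E
```

```text
time: 7.13
tool_pos: [0.5935, -0.2352, 0.1828]
ee_rot: [-1.571, -0.002, -0.199]
wrist_force: [-0.9, 0.3, 0.3]
width: 0.0224
time: 7.8
tool_pos: [0.5928, -0.2353, 0.2827]
ee_rot: [-1.571, -0.001, -0.199]
wrist_force: [-0.4, -0.3, -1.2]
width: 0.0393
slide [-83.4   2.6 459.9] roll 1.3 t 7.8 F [-0.4 -0.3 -1.2] w 0.0393 tcp [ 0.5928 -0.2353  0.2827] rot [-1.571e+00 -1.000e-03 -1.990e-01]
```

View pics/s4.png

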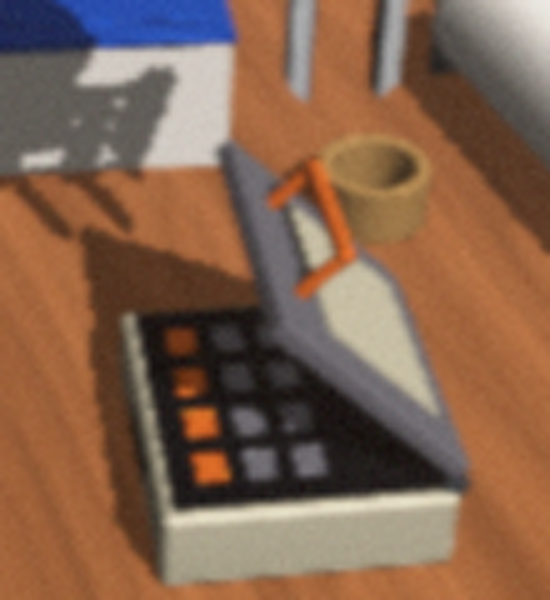

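```bash
python3 -m creep '[{"slide":[-10,0,40],"roll":0,"grip":0},{"slide":[-83,2,463],"roll":1.3,"grip":0},{"slide":[-83,2,463],"roll":1.3,"grip":0},{"slide":[-83,2,463],"roll":1.3,"grip":0},{"slide":[-83,2,463],"roll":1.3,"grip":0},{"slide":[-83,2,463],"roll":1.3,"grip":0},{"slide":[-83,2,463],"roll":1.3,"grip":0},{"slide":[-83,2,463],"roll":1.3,"grip":0},{"slide":[-83,2,463],"roll":1.3,"grip":0},{"slide":[-83,2,463],"roll":1.3,"grip":0},{"slide":[-83,2,463],"roll":1.3,"grip":0},{"slide":[-83,2,463],"roll":1.3,"grip":0},{"slide":[-83,2,463],"roll":1.3,"grip":0},{"slide":[-83,2,463],"roll":1.3,"grip":0},{"slide":[-83,2,463],"roll":1.3,"grip":0},{"slide":[-83,2,463],"roll":1.3,"grip":0}]'; python3 - <<'E'
from h import *
from bench import snapshot
np.set_printoptions(precision=4,suppress=True)
togo([.602,.232,.28],-12.7)
ci=camera_info('wrist');im=snapshot('wrist')[:,:,::-1].copy();cv2.imwrite('pics/w5.png',im)
import pickle;pickle.dump(ci,open('w5.pkl','wb'))
t=snapshot('top')[:,:,::-1].copy();cv2.imwrite('pics/t5f.png',t);cv2.imwrite('pics/t5.png',cv2.resize(t[160:260,300:400],None,fx=5,fy=5,interpolation=cv2.INTER_CUBIC))
# screen angle from side view: ray with mid plane of meter
Z=lambda u,v,o,k:((u+.5)/k-.5+o[0],(v+.5)/k-.5+o[1])
p=Z(334,207,(245,190),5);o,d=ray('side',p)
y=np.radians(-11.2);X=np.array([np.cos(y),np.sin(y),0]);n=np.array([-np.sin(y),np.cos(y),0])
B=np.array([.5249,-.2213,.128]);H=B+X*.138;H[2]=.062
q=o+d*((B-o)@n)/(d@n);v=q-H
print(q,'screen deg',np.degrees(np.arctan2(v[2],-(v@X))-np.arctan2(49,145)),'r',np.hypot(v[2],v@X))
E
```

```text
time: 9.18
tool_pos: [0.6032, 0.2328, 0.2804]
ee_rot: [-1.571, 0.0, -0.225]
wrist_force: [0.0, 0.1, 0.3]
width: 0.0943
slide [-1.   0.4 -1.1] roll -0.17 t 9.1833 F [0.  0.1 0.3] w 0.0943 tcp [0.6032 0.2328 0.2804] rot [-1.571  0.    -0.225]
[ 0.5948 -0.2351  0.2007] screen deg 45.62942363531997 r 0.15392182842146435
```

View pics/w5.png

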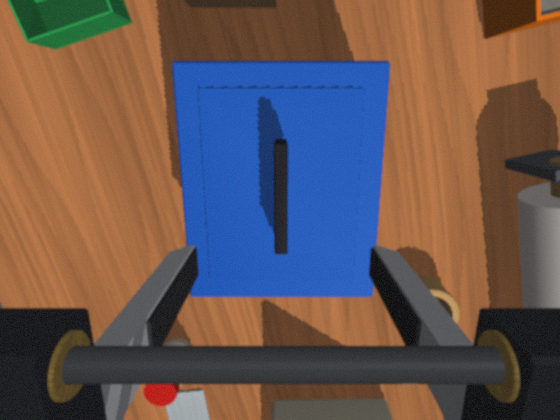

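View pics/t5.png

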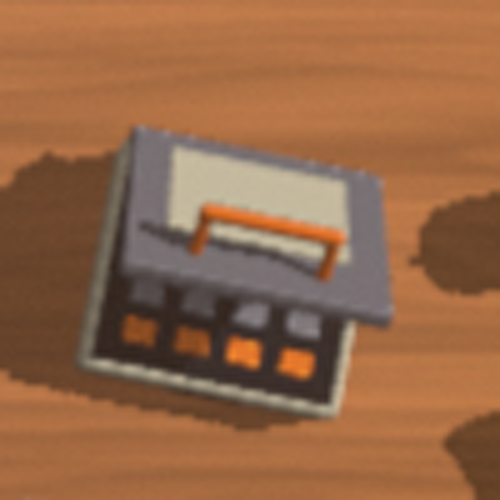

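Screen measures 45.6°, free of the fingers. In the wrist view the black bar is upright at column 281, rows 140–253, so the jaws are square to it.

```bash
python3 - <<'E'
from h import *
import pickle
np.set_printoptions(precision=4,suppress=True)
ci=pickle.load(open('w5.pkl','rb'))
a=onz('wrist',(281,141),.163,ci);b=onz('wrist',(281,252),.16,ci);print(a,b,(a+b)/2,np.linalg.norm(a-b))
c=[onz('wrist',p,.12,ci) for p in((174,63),(389,63),(374,295),(191,295))];print(np.mean(c,0),[np.linalg.norm(c[i]-c[i-1]) for i in range(4)])
m=(a+b)/2;togo([m[0],m[1],.136],-12.9)
E
```

```text
[0.6141 0.2853 0.163 ] [0.5917 0.1884 0.16  ] [0.6029 0.2369 0.1615] 0.09946430103536985
[0.6035 0.2359 0.12  ] [np.float64(0.2300076856007091), np.float64(0.19081450943666775), np.float64(0.22999192615342368), np.float64(0.19507605109837547)]
slide [ -1.2 144.7   3.7] roll 0.04 t 9.2833 F [ 0.1 -0.9 -0.6] w 0.0938 tcp [0.6032 0.233  0.2807] rot [-1.571 -0.    -0.224]
```

```bash
python3 -m creep '[{"slide":[-1,35,2],"roll":0,"grip":0},{"slide":[-1,70,2],"roll":0,"grip":0},{"slide":[-1,100,2],"roll":0,"grip":0},{"slide":[-1,125,2],"roll":0,"grip":0},{"slide":[-1,140,2],"roll":0,"grip":0.4},{"slide":[-1,144,2],"roll":0,"grip":0.5},{"slide":[-1,144,2],"roll":0,"grip":0.6},{"slide":[-1,144,2],"roll":0,"grip":0.7},{"slide":[-1,144,2],"roll":0,"grip":0.8},{"slide":[-1,144,2],"roll":0,"grip":0.9},{"slide":[-1,144,2],"roll":0,"grip":1},{"slide":[-1,144,2],"roll":0,"grip":1},{"slide":[-1,144,2],"roll":0,"grip":1},{"slide":[-1,144,2],"roll":0,"grip":1},{"slide":[-1,144,2],"roll":0,"grip":1},{"slide":[-1,144,2],"roll":0,"grip":1},{"slide":[-1,144,2],"roll":0,"grip":1},{"slide":[-1,144,2],"roll":0,"grip":1}]'; python3 - <<'E'
from h import *
from bench import snapshot
togo([.6025,.2345,.136],-12.9)
im=snapshot('side')[:,:,::-1].copy();cv2.imwrite('pics/s6f.png',im);cv2.imwrite('pics/s6.png',cv2.resize(im[110:240,210:330],None,fx=4.5,fy=4.5,interpolation=cv2.INTER_CUBIC))
E
```

```text
time: 10.78
tool_pos: [0.6017, 0.2373, 0.1363]
ee_rot: [-1.571, 0.002, -0.222]
wrist_force: [-1.7, 0.0, 0.4]
width: 0.0117
slide [ 1.4  0.3 -2.6] roll 0.21 t 10.7833 F [-1.7  0.   0.4] w 0.0117 tcp [0.6017 0.2373 0.1363] rot [-1.571  0.002 -0.222]
```

View pics/s6.png

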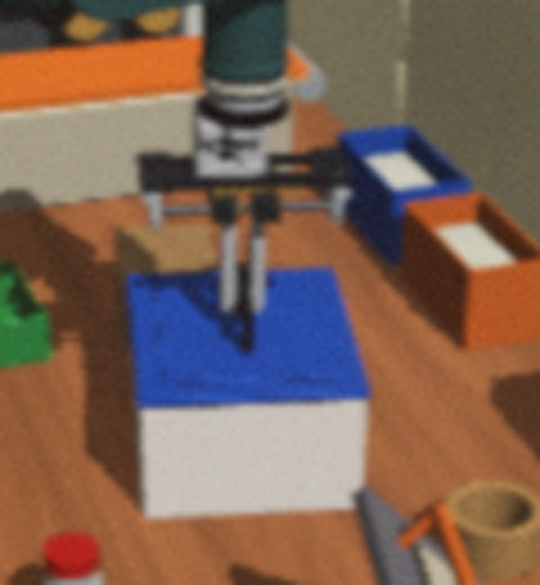

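The fingers hold the bar (crop ~245,290; opening 11.7 mm) and the lid is still shut. I'll pull slowly, in small steps.

```bash
python3 -m creep '[{"slide":[0,-0.5,0],"roll":0,"grip":1},{"slide":[0,-1,0],"roll":0,"grip":1},{"slide":[0,-1.5,0],"roll":0,"grip":1},{"slide":[0,-2,0],"roll":0,"grip":1},{"slide":[0,-2.5,0],"roll":0,"grip":1},{"slide":[0,-3,0],"roll":0,"grip":1},{"slide":[0,-3.5,0],"roll":0,"grip":1},{"slide":[0,-4,0],"roll":0,"grip":1}]'; python3 -m creep '[{"slide":[0,-0.5,0],"roll":0,"grip":1},{"slide":[0,-1,0],"roll":0,"grip":1},{"slide":[0,-1.5,0],"roll":0,"grip":1},{"slide":[0,-2,0],"roll":0,"grip":1},{"slide":[0,-2.5,0],"roll":0,"grip":1},{"slide":[0,-3,0],"roll":0,"grip":1},{"slide":[0,-3.5,0],"roll":0,"grip":1},{"slide":[0,-4,0],"roll":0,"grip":1}]'
```

```text
time: 11.5
tool_pos: [0.6015, 0.2369, 0.1376]
ee_rot: [-1.573, 0.004, -0.222]
wrist_force: [1.5, 1.5, -16.3]
width: 0.0121
time: 12.17
tool_pos: [0.6024, 0.237, 0.1461]
ee_rot: [-1.57, -0.001, -0.222]
wrist_force: [-2.9, 0.6, -3.9]
width: 0.0117
```

The seal has let go: the pull dropped from 16 N to about 4 N, which is the lid's weight. Next I'll raise it to 30 mm and look.

```bash
python3 -m creep '[{"slide":[0,-2,0],"roll":0,"grip":1},{"slide":[0,-4,0],"roll":0,"grip":1},{"slide":[0,-6,0],"roll":0,"grip":1},{"slide":[0,-8,0],"roll":0,"grip":1},{"slide":[0,-10,0],"roll":0,"grip":1},{"slide":[0,-12,0],"roll":0,"grip":1},{"slide":[0,-14,0],"roll":0,"grip":1},{"slide":[0,-16,0],"roll":0,"grip":1},{"slide":[0,-18,0],"roll":0,"grip":1},{"slide":[0,-20,0],"roll":0,"grip":1},{"slide":[0,-20,0],"roll":0,"grip":1},{"slide":[0,-20,0],"roll":0,"grip":1},{"slide":[0,-20,0],"roll":0,"grip":1}]'; python3 - <<'E'
from h import *
from bench import snapshot
togo([.6025,.2345,.136],-12.9)
im=snapshot('side')[:,:,::-1].copy();cv2.imwrite('pics/s7f.png',im);cv2.imwrite('pics/s7.png',cv2.resize(im[150:300,220:350],None,fx=4,fy=4,interpolation=cv2.INTER_CUBIC))
t=snapshot('top')[:,:,::-1].copy();cv2.imwrite('pics/t7f.png',t);cv2.imwrite('pics/t7.png',cv2.resize(t[150:290,100:380],None,fx=2.8,fy=2.8,interpolation=cv2.INTER_CUBIC))
E
```

```text
time: 13.25
tool_pos: [0.6023, 0.2372, 0.1643]
ee_rot: [-1.571, 0.0, -0.222]
wrist_force: [0.6, 0.7, -1.9]
width: 0.0117
slide [ 0.8 28.3 -2.6] roll 0.2 t 13.25 F [ 0.6  0.7 -1.9] w 0.0117 tcp [0.6023 0.2372 0.1643] rot [-1.571  0.    -0.222]
```

View pics/s7.png

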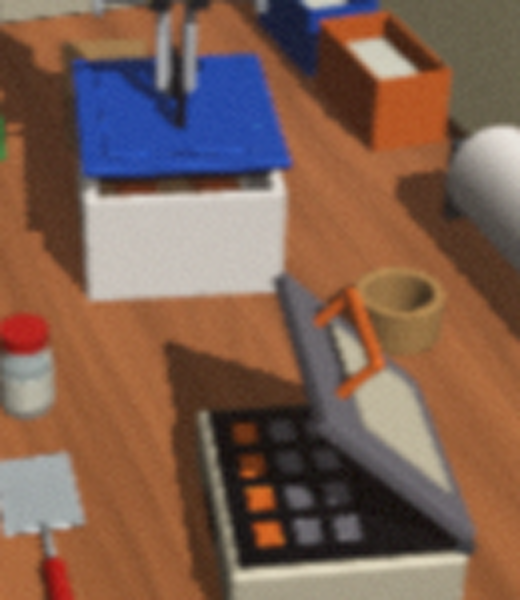

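View pics/t7.png

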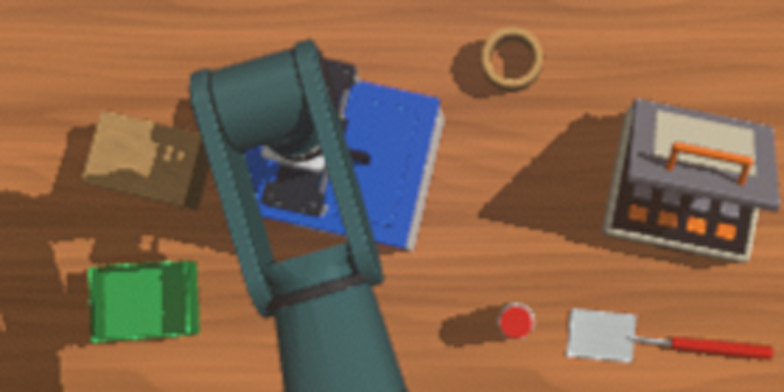

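Lid is lifted. The near edge shows a gap of about 10–15 crop px above the rim (y 165–185), and the screen and loose objects look unchanged. I'll measure lid height and level per corner.

```bash
python3 - <<'E'
from h import *
np.set_printoptions(precision=4,suppress=True)
R=(200,150,330,235)
def q(f):
    b=max(blobs(cv2.imread(f),(105,150,60),(130,255,255),R,200),key=lambda b:b[0])
    h=cv2.convexHull(b[4]).reshape(-1,2).astype(float)
    h=h[(h[:,0]>225)&(h[:,0]<298)]
    return np.array([h[np.argmax(h@np.array(s))] for s in((-1,-1),(1,-1),(1,1),(-1,1))])
y=np.radians(-12.8);X=np.array([np.cos(y),np.sin(y)]);Y=np.array([-X[1],X[0]])
C=np.array([.6025,.2345])
for f in('pics/side0.png','pics/s7f.png'):
    p=q(f);print(p.tolist())
    # camera looks +y,+x: near edge = -Y side; heights via nearest point of each ray to the corner's vertical
    for uv,(a,b) in zip(p,((-1,1),(1,1),(1,-1),(-1,-1))):
        xy=C+a*.098*X+b*.118*Y
        P,_=tri([ray('side',uv),(np.array([*xy,0]),np.array([0,0,1.]))]);print('  corner z',round(P[2],4))
from bench import robot
o=robot.get_obs();print(o['time'],o['wrist_force'],o['wrist_torque'],o['width'])
# screen angle again
Z=lambda u,v:((u+.5)/4-.5+220,(v+.5)/4-.5+150)
y=np.radians(-11.2);X=np.array([np.cos(y),np.sin(y),0]);n=np.array([-np.sin(y),np.cos(y),0])
B=np.array([.5249,-.2213,.128]);H=B+X*.138;H[2]=.062
o,d=ray('side',Z(367,328));v=o+d*((B-o)@n)/(d@n)-H
print('screen',np.degrees(np.arctan2(v[2],-(v@X))-np.arctan2(49,145)))
E
python3 -m creep '[{"slide":[0,0,0],"roll":0,"grip":1},{"slide":[0,0,0],"roll":0,"grip":1},{"slide":[0,0,0],"roll":0,"grip":1},{"slide":[0,0,0],"roll":0,"grip":1},{"slide":[0,0,0],"roll":0,"grip":1},{"slide":[0,0,0],"roll":0,"grip":1}]'
```

```text
[[239.0, 172.0], [282.0, 170.0], [290.0, 197.0], [241.0, 199.0]]
  corner z 0.1123
  corner z 0.1137
  corner z 0.1174
  corner z 0.1189
[[239.0, 165.0], [282.0, 164.0], [291.0, 190.0], [242.0, 193.0]]
  corner z 0.1449
  corner z 0.142
  corner z 0.1479
  corner z 0.1446
13.35 [-0.2117  0.4415 -2.9517] [-0.1057  0.0892 -0.0398] 0.011802161312574607
screen 45.28582951262553
time: 13.85
tool_pos: [0.6023, 0.2372, 0.1644]
ee_rot: [-1.571, 0.0, -0.222]
wrist_force: [0.9, 0.3, -3.5]
width: 0.0116
```

All four corners rose by 26–33 mm (mean about 29), so the lid is level to within about 0.03 rad. It is steady in the grip, so I'm handing the job in.

```bash
python3 -c "
from bench import ticket
print(ticket.close_job())"
```

```text
the job is handed in; nothing more can be done
None
```

I raised the meter's screen to 45° and let go of it. Then I gripped the blue lid by its black bar, pulled it slowly off its seal and handed the job in still holding it. The clock read 13.9 s of the 54 s allowed, and no verdict was reported.

- **Screen:** It measured 45.6° after release and 45.3° after the lid was lifted (target 45°, give or take 8.5°). Both readings come from the side camera only.
- **Lid:** The pull reached about 16 N before the seal broke, then dropped to the lid's weight. The tool rose 28 mm. The camera puts the four corners 26 to 33 mm up (mean about 29), so the lid is level to within about 0.03 rad.
- **Hold:** In the last half second the tool moved 0.1 mm, with the bar still in the fingers (11.6 mm opening) and about 3.5 N of weight on the wrist.
- **Other objects:** In the last side and top pictures the tape roll, jar, scraper, bin and carton looked unmoved. I judged that by eye and did not measure it. The cup and heat gun were outside the cropped views, and the arm did not go near them.
- **Disagreements:** The corner heights scatter by a few millimetres, about one pixel. The wrist camera and the top view also placed the lid bar about 4 mm apart along its length, so the fingers may be a few millimetres off its centre, well within the 40 mm allowed.

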